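# Rack the turned pieces in reverse order

### The arm

A 6-joint arm with a two-finger parallel gripper is mounted at the origin on the work surface. World frame = base frame: x ahead of the robot, y to its left, z up, the work surface at z = 0. Lengths are in m, angles in rad, forces in N, time in s.
With the tool pointing down it reaches from about 0.25 to 0.775 m from the base axis. Payload 4 kg.
Tool frame: the origin (TCP) lies at the very end of the fingers, on their centre line; the grasp point (between the pads) lies 19 mm behind it (robot.grip_point_offset is the distance from the TCP to the grasp point, in m); z points along the fingers, x is the direction in which the jaws open and shut, and the axes are right-handed (so a half turn about z gives the same grasp; the last joint's range is limited). The gripper opens to 94 mm and grips with 3 to 60 N. Pads are 16 mm wide; open, the fingers measure 119 mm over their backs; the gripper's body (75 mm by 177 mm) begins 78 mm behind the grasp point.
Start: joints at [1.245, 0.087, 1.371, -0, 1.684, -0.103], TCP at [0.122, 0.536, 0.206] pointing down, gripper open.
Joint ranges: [-3.1, 3.1], [-0.76, 2.03], [0.27, 2.55], [-1.08, 4.22], [0.17, 2.65], [-2.57, 2.57]. Speed limits (rad/s): [2.79, 2.79, 3.14, 3.14, 3.14, 3.14].

### API

Orientations are given as [roll, pitch, yaw] about the fixed x, y, z axes, in that order (R = Rz(yaw) Ry(pitch) Rx(roll)).
In Python, from bench import robot gives the robot as it stands.
- The arm moves only by the shell command python3 -m inch 'ROWS'. ROWS is text: rows parted by semicolons, each of 5 numbers parted by spaces: the shift along the tool's x, y, z in cm, then the turn about the tool's z in rad, then the closure, from 0 (fully open) to 1 (shut). In form: tx ty tz spin claw; .... A call has 1 to 20 rows; each row is the pose to reach, as a shift and turn from the pose measured when the call began, along the tool's axes at that moment; what a row does not reach only later rows make up. A row lasts 1/12 s, in which the tool goes at most 41.7 mm and 7.16 degrees, less where a joint would pass 70% of its speed; a pose out of reach is approached as far as the arm can. A call with a gripper value outside its range is refused whole. The fingers move at their own pace and stop on an object; the grip force is fixed at half the most. Time passes only in rows, so rows that repeat a pose let the fingers close. It gives the time, the measured TCP pose, the force and the opening at its end, in the units of the state.
- robot.get_obs(): the state, without advancing time (a new reading comes with each control period).
- robot.snapshot(name): name is "scene" or "top" or "wrist"; returns (picture, depth): 420x560x3 uint8, blue, green, red; 420x560 float32, m along the optical axis (not along the pixel's ray), 0 where there is no reading.
- robot.camera_info(name): a dict with "K" (3x3 intrinsics, pixels), "extrinsics" (4x4, takes a point from world to camera coordinates); the wrist camera has in their place "mount" (4x4, takes a point from camera to tool coordinates, whose origin is the TCP and whose axes are the tool frame's). Camera axes: x right, y down, z forward; pixel columns grow to the right and rows downward; lengths in m; the calibration is good to about 2 mm. A picture is of the moment at which its call begins: read the wrist's pose just before it. camera_info takes no time and is no camera call.
- robot.close_job(): hands the job in, once; it reports no verdict.
The state is a dict: "time": time; "joint_positions": joint angles; "qvel": joint speeds; "joint_torque": joint torques, N m; "tool_pos": TCP position; "ee_rot": TCP orientation; "wrist_force": force on the tool from outside, world axes, zero at the start; "wrist_torque": the same for the moment, N m; "width": finger opening in m.
Only numpy, scipy, OpenCV 4.12 (cv2) and the standard library are available. Lean on these libraries where they do the work, as an engineer would, in place of code of your own. Each camera call takes 0.05 s, during which the arm holds its last target.

### The job

Move the four turned wooden pieces from the wooden rack to the empty metal rack for oiling, one to a bay, in reverse order: seen from the robot, the piece that stood leftmost must end rightmost, the second from the left second from the right, and so on. Stand each upright on the deck in the middle of its bay, let go, and do not knock any piece over on the way.

Things in the scene. Friction and masses are not known exactly. Their poses are not given: they have to be found in the camera images.
- mill_mid (a point): Pepper mill body, turned wood: straight barrel 44 mm across up to 58 mm, above it a domed cap 38 mm across and a button 16 mm across; 88 mm tall, about 90 g. The point is on its axis, half-way up (44 mm above its foot); z is its axis, up.
- vase_mid (a point): Bud vase, turned wood: foot 38 mm across, belly 52 mm across between 32 and 46 mm up, thin neck 20 mm, small lip 28 mm; 86 mm tall, about 100 g. The point is on its axis, half-way up (43 mm); z is its axis, up.
- drum_mid (a point): Candle cup, turned wood: a plain low drum 50 mm across and 56 mm tall with a dark disc on its flat top, about 80 g. The point is on its axis, half-way up (28 mm); z is its axis, up.
- handle_mid (a point): File handle, turned wood with a brass ferrule at the top, standing on its butt: butt 36 mm across, grip 30 mm across between 28 and 62 mm up, ferrule 18 mm across; 90 mm tall, about 60 g. The point is on its axis, half-way up (45 mm); z is its axis, up.
- src_rack: Dark wooden rack, full at the start, fixed. Board 90 (x) by 310 (y) mm, deck 30 mm above the bench; five fins 14 mm high, 6 mm thick part it along y into four bays 70 mm wide, open at both x sides, centred on x = 0, y = 114, 38, -38, -114 mm. Origin: centre of underside; x away from the robot, y to its left, turned up to 0.35 rad.
- dst_rack: Metal rack, empty at the start, fixed, left or right of the other. Board 90 (x) by 310 (y) mm, deck 30 mm above the bench; five fins 14 mm high, 6 mm thick part it along y into four bays 70 mm wide, open at both x sides, centred on x = 0, y = 114, 38, -38, -114 mm. Origin: centre of underside; x away from the robot, y to its left, turned up to 0.35 rad. A ring marks each bay.
- mill_pad: Cork offcut 4 mm thick, round, 62 mm across, fixed in the middle of one bay of the wooden rack; at the start the pepper mill body stands on it, within 5 mm of its centre. It stays there and so always shows which bay the pepper mill body came from. Origin: centre of its underside, on the deck.
- vase_pad: Cork offcut 4 mm thick, square, 60 by 60 mm, fixed in the middle of one bay of the wooden rack; at the start the bud vase stands on it, within 5 mm of its centre. It stays there and so always shows which bay the bud vase came from. Origin: centre of its underside, on the deck.
- drum_pad: Cork offcut 4 mm thick, rectangular, 86 (across the rack) by 62 mm, fixed in the middle of one bay of the wooden rack; at the start the candle cup stands on it, within 5 mm of its centre. It stays there and so always shows which bay the candle cup came from. Origin: centre of its underside, on the deck.
- handle_pad: Cork offcut 4 mm thick, cross-shaped, 58 by 58 mm, fixed in the middle of one bay of the wooden rack; at the start the file handle stands on it, within 5 mm of its centre. It stays there and so always shows which bay the file handle came from. Origin: centre of its underside, on the deck.

How it is judged:
By the outcome, as a careful person would: the job done as asked, in the order asked, and still so for the second after the job is handed in, with the robot touching nothing.
It also fails if it takes over 109 s, if anything falls off the work surface, if the arm or the gripper's body presses on something with over 40 N, if the wrist force passes 120 N, or if a joint passes its speed limit or range.

## Working session

There is one attempt and no reset: what is moved stays moved. The work goes in short steps, Python scripts to look and compute and a shell command to move; the robot and the scene stay as the last step left them, time stands still between calls to the robot, and variables do not carry over. Pictures are saved under pics/ and viewed, and the job is handed in when it is done.

```bash
ls; mkdir -p pics
python3 - <<'E'
from bench import robot
import cv2,numpy as np
print(robot.get_obs())
for n in("scene","top"):
    p,d=robot.snapshot(n);cv2.imwrite(f"pics/{n}0.png",p);np.save(f"pics/{n}0.npy",d)
    print(n,robot.camera_info(n))
print(robot.camera_info("wrist"))
E
```

```text
pics
{'time': 0.0, 'joint_positions': array([ 1.24485769e+00,  8.79377074e-02,  1.37219210e+00, -4.12284858e-05,
        1.68359844e+00, -1.03088988e-01]), 'qvel': array([ 0.00094938, -0.00064584, -0.00250575, -0.00053737, -0.00304765,
        0.00049608]), 'joint_torque': array([-5.03090416e-05, -3.40176845e+01, -3.02432263e+01,  7.18780607e-02,
        3.28722631e-02, -1.97689506e-04]), 'tool_pos': array([0.12139732, 0.53589148, 0.20434516]), 'ee_rot': array([-3.14141365e+00,  2.12847518e-03,  1.34794228e+00]), 'wrist_force': array([-0.89299494,  0.39147267, -0.56381774]), 'wrist_torque': array([-0.02024191, -0.0127501 ,  0.00210466]), 'width': 0.09405095877979192}
scene {'K': array([[423.8378838 ,   0.        , 277.11391771],
       [  0.        , 423.8378838 , 204.07907192],
       [  0.        ,   0.        ,   1.        ]]), 'extrinsics': array([[-0.56562497,  0.82463138,  0.00717487,  0.30510419],
       [ 0.52048638,  0.36372962, -0.77252488, -0.20993008],
       [-0.63965797, -0.43322494, -0.63494396,  1.23975012],
       [ 0.        ,  0.        ,  0.        ,  1.        ]]
[... 239 characters left out ...]
6],
       [-0.99735656, -0.02008645, -0.06983135,  0.51702495],
       [ 0.069627  ,  0.01070008, -0.99751571,  1.12919591],
       [ 0.        ,  0.        ,  0.        ,  1.        ]])}
{'K': array([[342.20949463,   0.        , 279.25007611],
       [  0.        , 342.20949463, 212.44908295],
       [  0.        ,   0.        ,   1.        ]]), 'mount': array([[ 9.99999501e-01,  7.99573833e-04, -5.98814529e-04,
        -4.76104322e-05],
       [-6.19909635e-04,  9.66766887e-01,  2.55658761e-01,
        -7.38992045e-02],
       [ 7.83332113e-04, -2.55658262e-01,  9.66766900e-01,
        -1.79559991e-01],
       [ 0.00000000e+00,  0.00000000e+00,  0.00000000e+00,
         1.00000000e+00]])}
```

View pics/top0.png

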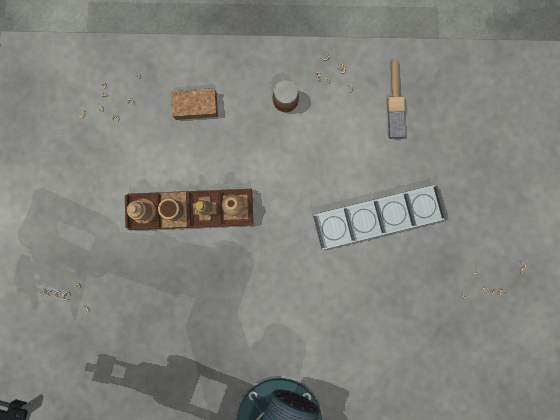

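View pics/scene0.png

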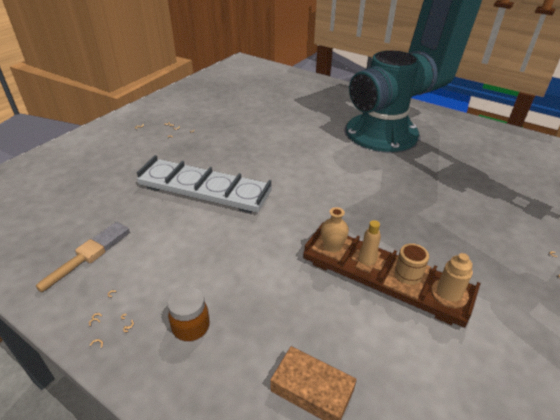

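Top view, left to right from the robot: mill (140,210), drum (171,208), handle (205,206) and vase (235,206). The metal rack's rings are at (334,228), (364,221), (394,213) and (424,206). The order in the metal rack must therefore be vase, handle, drum, mill. Next I'll enlarge the crops to measure.

Run:
```python
import cv2
p=cv2.imread("pics/top0.png")
cv2.imwrite("pics/cs.png",cv2.resize(p[180:240,115:265],None,fx=5,fy=5,interpolation=cv2.INTER_CUBIC))
cv2.imwrite("pics/cd.png",cv2.resize(p[175:260,305:455],None,fx=5,fy=5,interpolation=cv2.INTER_CUBIC))
```

```text
(no output)
```

View pics/cs.png

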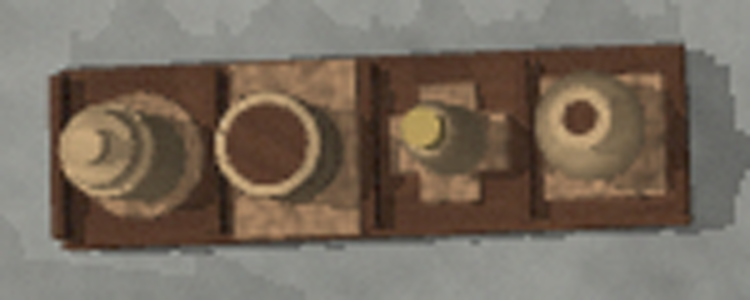

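View pics/cd.png

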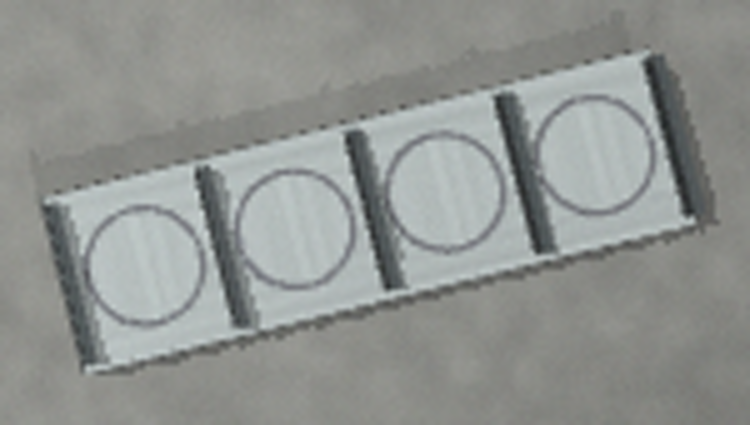

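```bash
cat > h.py <<'E'
from bench import robot
import numpy as np
from scipy.spatial.transform import Rotation as Rn
def ray(n,u,v,z,T=None):
    ci=robot.camera_info(n); k=ci["K"]
    W=np.linalg.inv(ci["extrinsics"]) if n!="wrist" else T@ci["mount"]
    d=W[:3,:3]@np.linalg.solve(k,[u,v,1]); o=W[:3,3]
    return o+d*(z-o[2])/d[2]
def T():
    o=robot.get_obs(); M=np.eye(4); M[:3,:3]=Rn.from_euler("xyz",o["ee_rot"]).as_matrix(); M[:3,3]=o["tool_pos"]; return M
def go(x,y,z=None,yaw=None):
    M=T(); p=np.array([x,y,M[2,3] if z is None else z])
    s=M[:3,:3].T@(p-M[:3,3])*100
    # tool down: spin about tool z
    cur=np.arctan2(M[1,0],M[0,0])
    sp=None if yaw is None else -((yaw-cur+np.pi/2)%np.pi-np.pi/2)
    print("shift cm",s.round(2),"spin",sp,"curyaw",cur.round(3),"pos",M[:3,3].round(4))
E
python3 - <<'E'
from h import *
P=[]
for n,x,y,z in [("ring",144,265,.03),("ring",295,229,.03),("ring",445,191,.03),("ring",596,154,.03)]:
    P.append(ray("top",305+(x+.5)/5-.5,175+(y+.5)/5-.5,z)); print(n,P[-1].round(4))
P=np.array(P); d=P[0]-P[3]; print("yaw dst",np.arctan2(-d[0],d[1]),np.linalg.norm(d)/3, P.mean(0))
Q=[]
for n,x,y,z in [("mill",97,146,.122),("drum",267,145,.09),("handle",424,127,.124),("vase",581,117,.12)]:
    Q.append(ray("top",115+(x+.5)/5-.5,180+(y+.5)/5-.5,z)); print(n,Q[-1].round(4))
for x,y in [(54,72),(60,245),(685,45),(692,228)]: print(ray("top",115+x/5,180+y/5,.03).round(4))
Q=np.array(Q);d=Q[0]-Q[3]; print("yaw src",np.arctan2(-d[0],d[1]),np.linalg.norm(d)/3,Q.mean(0))
E
```

```text
ring [ 0.4768 -0.1215  0.03  ]
ring [ 0.496  -0.1952  0.03  ]
ring [ 0.5162 -0.2685  0.03  ]
ring [ 0.5359 -0.3424  0.03  ]
yaw dst 0.2610413411708345 0.07622035560162001 [ 0.50621349 -0.23189526  0.03      ]
mill [0.507  0.3409 0.122 ]
drum [0.5112 0.2716 0.09  ]
handle [0.5184 0.1923 0.124 ]
vase [0.5247 0.1219 0.12  ]
[0.5484 0.3923 0.03  ]
[0.463  0.3856 0.03  ]
[0.568  0.0804 0.03  ]
[0.4777 0.0747 0.03  ]
yaw src 0.08085973121543319 0.07325041396007645 [0.51531343 0.23166711 0.114     ]
```

```bash
python3 -c "
from h import *
go(.5247,.1219,None,.07)"
```

```text
shift cm [-31.47  48.48   0.05] spin 1.2780406036573022 curyaw 1.348 pos [0.1214 0.5359 0.2044]
```

```bash
python3 -m inch '-2 3 0 0.1 0;-4 6 0 0.2 0;-6 9 0 0.3 0;-8 12 0 0.4 0;-10 15.4 0 0.5 0;-12 18.5 0 0.6 0;-14 21.6 0 0.7 0;-16 24.6 0 0.8 0;-18 27.7 0 0.9 0;-20 30.8 0 1.0 0;-22 33.9 0 1.1 0;-24 37 0 1.2 0;-26 40 0 1.278 0;-28 43.1 0 1.278 0;-29.5 45.5 0 1.278 0;-30.7 47.3 0 1.278 0;-31.5 48.5 0 1.278 0;-31.5 48.5 0 1.278 0;-31.5 48.5 0 1.278 0'; python3 -c "
from h import *
import cv2
go(.5247,.1219,.054,.07)
M=T();p,d=robot.snapshot('wrist');cv2.imwrite('pics/w1.png',p);np.save('pics/w1T.npy',M)"
```

```text
time: 1.68
tool_pos: [0.5244, 0.1217, 0.2044]
ee_rot: [3.14, 0.002, 0.069]
wrist_force: [0.6, -0.0, 0.6]
width: 0.0944
shift cm [ 0.06 -0.04 15.04] spin -0.0007389447960699513 curyaw 0.069 pos [0.5244 0.1217 0.2044]
```

View pics/w1.png

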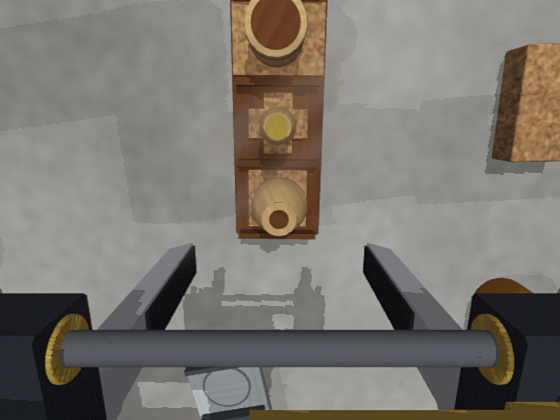

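The wrist view shows the vase lip at (278,219), the handle ferrule at (278,126) and the drum's top disc at about (275,25), so I can cross-check the top-camera positions.

```bash
python3 -c "
from h import *
M=np.load('pics/w1T.npy')
for u,v,z in [(278.5,219,.12),(277.5,126,.124),(276,25,.09)]: print(ray('wrist',u,v,z,M).round(4))"
```

```text
[0.524  0.1201 0.12  ]
[0.5183 0.1923 0.124 ]
[0.5116 0.2675 0.09  ]
```

Both cameras agree to within 2–4 mm. I'll descend on the vase, grip it and lift.

```bash
python3 -m inch '0 0 2 0 0;0 0 5 0 0;0 0 8 0 0;0 0.1 10.5 0 0;0 0.1 12.5 0 0;0 0.1 14 0 0;0 0.1 15 0 0;0 0.1 15 0 0;0 0.1 15 0 0.3;0 0.1 15 0 0.6;0 0.1 15 0 1;0 0.1 15 0 1;0 0.1 15 0 1;0 0.1 15 0 1;0 0.1 15 0 1;0 0.1 15 0 1'
python3 -m inch '0 0 -1 0 1;0 0 -2.5 0 1;0 0 -4.5 0 1;0 0 -7 0 1;0 0 -9.5 0 1;0 0 -11.5 0 1;0 0 -12.5 0 1;0 0 -13 0 1;0 0 -13 0 1'
python3 -c "
from h import *
go(.4768,-.1215,None,.261)"
```

```text
time: 3.07
tool_pos: [0.524, 0.1211, 0.055]
ee_rot: [3.141, 0.002, 0.07]
wrist_force: [0.9, -0.1, 1.5]
width: 0.0512
time: 3.82
tool_pos: [0.5246, 0.1212, 0.186]
ee_rot: [3.141, -0.0, 0.07]
wrist_force: [-0.5, -0.9, -1.6]
width: 0.0509
shift cm [-6.470e+00  2.388e+01  2.000e-02] spin -0.19065149124307146 curyaw 0.07 pos [0.5246 0.1212 0.186 ]
```

```bash
python3 -m inch '-0.3 1 0 0 1;-0.8 3 0 -0.02 1;-1.5 5.5 0 -0.05 1;-2.3 8.5 0 -0.08 1;-3.1 11.5 0 -0.11 1;-3.9 14.5 0 -0.14 1;-4.7 17.5 0 -0.17 1;-5.4 20 0 -0.19 1;-5.9 22 0 -0.19 1;-6.3 23.3 0 -0.19 1;-6.5 23.9 0 -0.19 1;-6.5 23.9 0 -0.19 1;-6.5 23.9 0 -0.19 1'
python3 -c "
from h import *
import cv2
go(.4768,-.1215,.052,.261)
M=T();p,d=robot.snapshot('wrist');cv2.imwrite('pics/w2.png',p);np.save('pics/w2T.npy',M)"
```

```text
time: 4.9
tool_pos: [0.4759, -0.1215, 0.1851]
ee_rot: [-3.141, 0.002, 0.26]
wrist_force: [-0.6, 0.2, -1.0]
width: 0.0511
shift cm [ 0.11  0.03 13.31] spin -0.0013126916049479576 curyaw 0.26 pos [ 0.4759 -0.1215  0.1851]
```

View pics/w2.png

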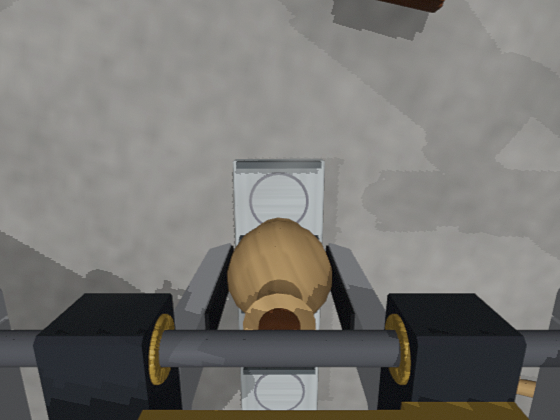

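```bash
python3 -c "
from h import *
M=np.load('pics/w2T.npy')
for u,v in [(278.5,201),(279,391)]: print(ray('wrist',u,v,.03,M).round(4))"
```

```text
[ 0.4758 -0.1244  0.03  ]
[ 0.5351 -0.3454  0.03  ]
```

Both cameras put the left ring within 3 mm of each other, so I'll use the mean and lower the vase.

```bash
python3 -m inch '0 0 1.5 0 1;0 0.1 4 0 1;0.1 0.1 7 0 1;0.1 0.15 9.5 0 1;0.1 0.15 11.3 0 1;0.1 0.15 12.3 0 1;0.1 0.15 13 0 1;0.1 0.15 13.3 0 1;0.1 0.15 13.35 0 1;0.1 0.15 13.35 0 1;0.1 0.15 13.35 0 1'
python3 -c "
from h import *
go(.4768,-.123,.051,.261)"
```

```text
time: 5.87
tool_pos: [0.4784, -0.1226, 0.0533]
ee_rot: [3.14, -0.001, 0.261]
wrist_force: [-1.2, 0.4, -0.9]
width: 0.0515
shift cm [-0.17 -0.01  0.23] spin -0.00020294746001159325 curyaw 0.261 pos [ 0.4784 -0.1226  0.0533]
```

```bash
python3 -m inch '-0.1 0 0.1 0 1;-0.1 0 0.15 0 1;-0.1 0 0.18 0 1;-0.1 0 0.18 0 1;-0.1 0 0.18 0 1'
```

```text
time: 6.28
tool_pos: [0.4775, -0.1229, 0.0516]
ee_rot: [3.14, -0.001, 0.261]
wrist_force: [-0.9, 0.6, -1.4]
width: 0.0515
```

```bash
python3 -m inch '0 0 0.05 0 0.7;0 0 0.05 0 0.4;0 0 0.05 0 0;0 0 0.05 0 0;0 0 0.05 0 0;0 0 0.05 0 0;0 0 0.05 0 0;0 0 -2 0 0;0 0 -5 0 0;0 0 -8.5 0 0;0 0 -11.5 0 0;0 0 -13 0 0;0 0 -13.5 0 0;0 0 -13.5 0 0'
python3 -c "
from h import *
import cv2
go(.5183,.1923,None,.07)
p,d=robot.snapshot('scene');cv2.imwrite('pics/s2.png',p)
p,d=robot.snapshot('top');cv2.imwrite('pics/t2.png',p)"
```

```text
time: 7.45
tool_pos: [0.4781, -0.1231, 0.1882]
ee_rot: [3.138, -0.004, 0.261]
wrist_force: [-1.1, 0.1, 0.8]
width: 0.0938
shift cm [ 12.02 -29.44  -0.05] spin 0.19072978169407873 curyaw 0.261 pos [ 0.4781 -0.1231  0.1882]
```

View pics/s2.png

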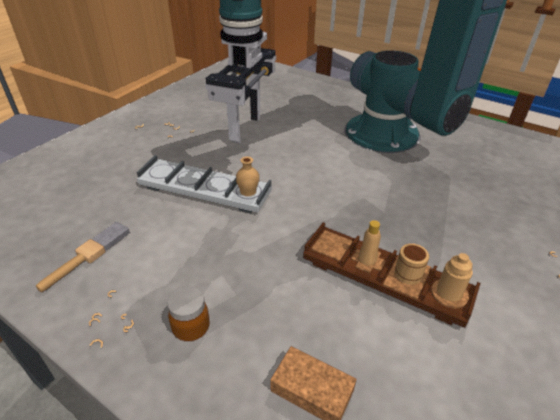

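The vase stands upright in the robot-left bay at (248,180). The handle is next.

```bash
python3 -m inch '0.4 -1 0 0 0;1.2 -3 0 0.02 0;2.5 -6 0 0.05 0;3.8 -9.3 0 0.08 0;5.1 -12.6 0 0.11 0;6.4 -15.9 0 0.14 0;7.8 -19.2 0 0.17 0;9.2 -22.5 0 0.19 0;10.4 -25.5 0 0.19 0;11.3 -27.6 0 0.19 0;11.8 -29 0 0.19 0;12 -29.4 0 0.19 0;12 -29.4 0 0.19 0;12 -29.4 0 0.19 0'
python3 -c "
from h import *
go(.5183,.1923,.060,.07)"
```

```text
time: 8.72
tool_pos: [0.5161, 0.1921, 0.1838]
ee_rot: [3.141, 0.003, 0.071]
wrist_force: [-0.8, -0.0, 0.3]
width: 0.0942
shift cm [ 0.26 -0.02 12.38] spin 0.0009244255068319163 curyaw 0.071 pos [0.5161 0.1921 0.1838]
```

```bash
python3 -m inch '0.1 0 1.5 0 0;0.2 0 4.5 0 0;0.2 0 7.5 0 0;0.2 0 9.8 0 0;0.2 0 11.3 0 0;0.2 0 12.2 0 0;0.2 0 12.4 0 0;0.2 0 12.4 0 0;0.2 0 12.4 0 0.3;0.2 0 12.4 0 0.5;0.2 0 12.4 0 0.7;0.2 0 12.4 0 1;0.2 0 12.4 0 1;0.2 0 12.4 0 1;0.2 0 12.4 0 1;0.2 0 12.4 0 1;0.2 0 12.4 0 1'
python3 -m inch '0 0 -1 0 1;0 0 -2.5 0 1;0 0 -4.5 0 1;0 0 -7 0 1;0 0 -9.5 0 1;0 0 -11.5 0 1;0 0 -12.5 0 1;0 0 -13 0 1;0 0 -13 0 1'
python3 -c "
from h import *
import cv2
go(.4963,-.1967,None,.261)
M=T();p,d=robot.snapshot('wrist');cv2.imwrite('pics/w3.png',p);np.save('pics/w3T.npy',M)"
```

```text
time: 10.13
tool_pos: [0.5177, 0.1921, 0.0598]
ee_rot: [3.141, 0.003, 0.071]
wrist_force: [0.8, -0.4, 0.1]
width: 0.0373
time: 10.88
tool_pos: [0.5185, 0.1924, 0.1909]
ee_rot: [3.141, 0.001, 0.071]
wrist_force: [0.4, 0.3, 1.0]
width: 0.0293
shift cm [-4.970e+00  3.866e+01  3.000e-02] spin -0.189998653835314 curyaw 0.071 pos [0.5185 0.1924 0.1909]
```

View pics/w3.png

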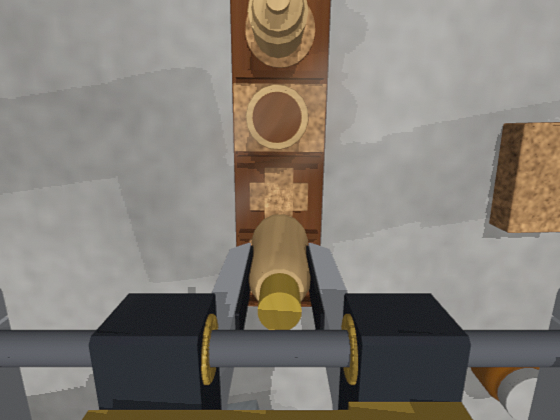

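The fingers were still closing (37 mm) when the lift began, so the handle may sit lower in the grip than I planned. I'll work out its height from the ferrule top, centred at (279,310).

```bash
python3 -c "
from h import *
import cv2
m=robot.camera_info('wrist');W=m['mount']
for v in (308,310,312):
  d=W[:3,:3]@np.linalg.solve(m['K'],[279,v,1]);o=W[:3,3];print((o+d*(0-o[1])/d[1]).round(4))
M=np.load('pics/w2T.npy')
p=cv2.imread('pics/w3.png');cv2.imwrite('pics/w3c.png',cv2.resize(p[200:350,200:360],None,fx=5,fy=4))
p=cv2.imread('pics/w2.png')
d=W[:3,:3]@np.linalg.solve(m['K'],[279,321,1]);print('vase',(o+d*(0-o[1])/d[1]).round(4))
"
```

```text
[ 0.0003  0.     -0.0535]
[ 0.0003  0.     -0.0551]
[ 0.0003  0.     -0.0566]
vase [ 0.0003  0.     -0.063 ]
```

View pics/w3c.png

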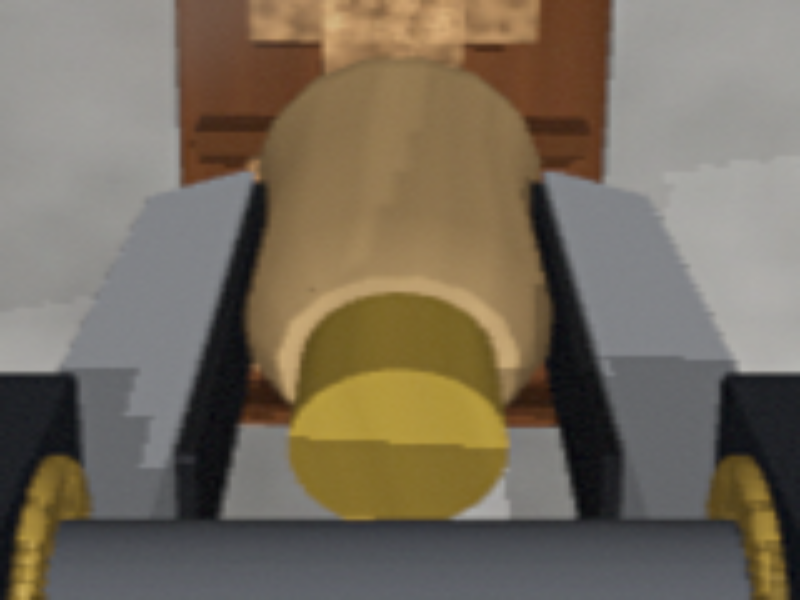

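The handle sits about 8 mm lower in the grip, with its foot about 34 mm below the TCP, so contact should come at TCP z of about 0.064. I'll carry it over and lower it, watching the force.

```bash
python3 -m inch '-0.1 1 0 0 1;-0.4 3 0 -0.02 1;-0.7 5.5 0 -0.03 1;-1.1 8.5 0 -0.05 1;-1.5 11.7 0 -0.07 1;-1.9 15 0 -0.09 1;-2.3 18.3 0 -0.11 1;-2.8 21.6 0 -0.13 1;-3.2 24.9 0 -0.15 1;-3.6 28.2 0 -0.17 1;-4 31.5 0 -0.19 1;-4.4 34.3 0 -0.19 1;-4.7 36.6 0 -0.19 1;-4.9 38 0 -0.19 1;-5 38.7 0 -0.19 1;-5 38.7 0 -0.19 1;-5 38.7 0 -0.19 1'
python3 -c "
from h import *
import cv2
go(.4963,-.1967,.066,.261)
M=T();p,d=robot.snapshot('wrist');cv2.imwrite('pics/w4.png',p);np.save('pics/w4T.npy',M)"
```

```text
time: 12.35
tool_pos: [0.4952, -0.1966, 0.1894]
ee_rot: [-3.14, 0.004, 0.261]
wrist_force: [0.0, 0.2, 0.1]
width: 0.0293
shift cm [ 0.16  0.05 12.34] spin 0.0001395609899590422 curyaw 0.261 pos [ 0.4952 -0.1966  0.1894]
```

View pics/w4.png

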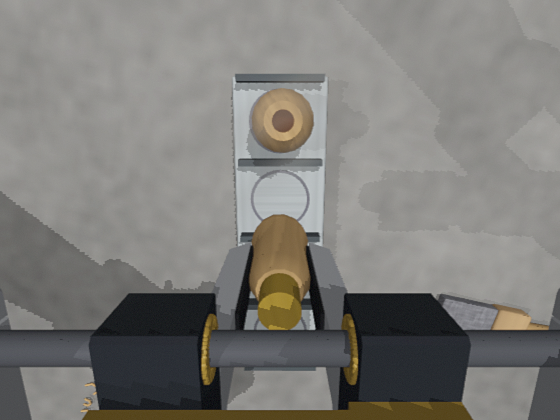

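```bash
python3 -c "
from h import *
M=np.load('pics/w4T.npy')
for u,v,z in [(280,199,.03),(283,121,.116)]: print(ray('wrist',u,v,z,M).round(4))"
```

```text
[ 0.4958 -0.1981  0.03  ]
[ 0.4784 -0.1239  0.116 ]
```

```bash
python3 -m inch '0 0 1.5 0 1;0 0 4 0 1;0.05 0 7 0 1;0.05 0 9.3 0 1;0.05 0 10.8 0 1;0.05 0 11.6 0 1;0.05 0 12 0 1;0.05 0 12.2 0 1;0.05 0 12.2 0 1;0.05 0 12.2 0 1'
```

```text
time: 13.23
tool_pos: [0.4963, -0.1964, 0.069]
ee_rot: [3.141, 0.002, 0.262]
wrist_force: [-0.6, -0.5, -0.9]
width: 0.029
```

```bash
for i in 1; do :; done; python3 -m inch '0 0.05 0.1 0 1;0 0.05 0.2 0 1;0 0.05 0.3 0 1;0 0.05 0.3 0 1;0 0.05 0.3 0 1'; python3 -m inch '0 0 0.1 0 1;0 0 0.1 0 1;0 0 0.1 0 1'
```

```text
time: 13.65
tool_pos: [0.4964, -0.1969, 0.0661]
ee_rot: [3.141, 0.002, 0.262]
wrist_force: [0.9, 0.2, -0.7]
width: 0.0293
time: 13.9
tool_pos: [0.4963, -0.1969, 0.0649]
ee_rot: [3.141, 0.002, 0.262]
wrist_force: [0.5, 0.3, -0.5]
width: 0.0292
```

```bash
python3 -m inch '0 0 0.1 0 1;0 0 0.1 0 1;0 0 0.1 0 1'; python3 -m inch '0 0 0.1 0 1;0 0 0.1 0 1;0 0 0.1 0 1'
```

```text
time: 14.15
tool_pos: [0.4964, -0.1969, 0.0642]
ee_rot: [3.141, 0.002, 0.262]
wrist_force: [-0.2, -0.6, 0.5]
width: 0.0296
time: 14.4
tool_pos: [0.4965, -0.197, 0.0641]
ee_rot: [3.14, 0.002, 0.262]
wrist_force: [-2.3, 0.3, 5.4]
width: 0.0293
```

The force rose to 5.4 N and descent stopped at TCP z of 0.064, as predicted: the handle is on the deck. I'll release it.

```bash
python3 -m inch '0 0 -0.05 0 0.65;0 0 -0.05 0 0.5;0 0 -0.05 0 0.3;0 0 -0.05 0 0;0 0 -0.05 0 0;0 0 -0.05 0 0;0 0 -0.05 0 0;0 0 -0.05 0 0;0 0 -2 0 0;0 0 -5 0 0;0 0 -8.5 0 0;0 0 -11 0 0;0 0 -12 0 0;0 0 -12.5 0 0;0 0 -12.5 0 0'
python3 -c "
from h import *
import cv2
go(.5114,.2695,None,.07)
p,d=robot.snapshot('scene');cv2.imwrite('pics/s3.png',p)"
```

```text
time: 15.65
tool_pos: [0.4969, -0.1969, 0.1895]
ee_rot: [3.14, 0.001, 0.262]
wrist_force: [-0.4, -0.3, 0.2]
width: 0.0939
shift cm [ 13.5  -44.66  -0.1 ] spin 0.19231730786548695 curyaw 0.262 pos [ 0.4969 -0.1969  0.1895]
```

View pics/s3.png

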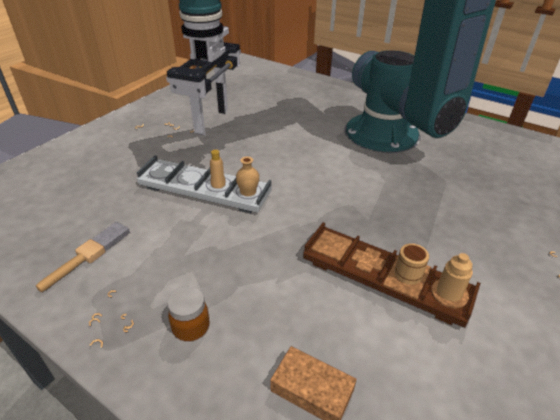

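The handle stands upright in the second bay at (217,172), beside the vase. The drum is next.

```bash
python3 -m inch '0.3 -1 0 0 0;0.9 -3 0 0.02 0;1.8 -6 0 0.04 0;2.8 -9.5 0 0.06 0;3.9 -13 0 0.08 0;5 -16.5 0 0.1 0;6 -20 0 0.12 0;7.1 -23.5 0 0.14 0;8.2 -27 0 0.16 0;9.2 -30.5 0 0.18 0;10.3 -34 0 0.19 0;11.3 -37.5 0 0.19 0;12.3 -40.6 0 0.19 0;13 -43 0 0.19 0;13.4 -44.3 0 0.19 0;13.5 -44.7 0 0.19 0;13.5 -44.7 0 0.19 0;13.5 -44.7 0 0.19 0'
python3 -c "
from h import *
import cv2
go(.5114,.2695,.045,.07)
M=T();p,d=robot.snapshot('wrist');cv2.imwrite('pics/w5.png',p);np.save('pics/w5T.npy',M)"
```

```text
time: 17.2
tool_pos: [0.5104, 0.2691, 0.1866]
ee_rot: [3.14, 0.005, 0.072]
wrist_force: [0.5, 0.4, 0.6]
width: 0.0941
shift cm [ 0.16 -0.06 14.16] spin 0.0015696402817948485 curyaw 0.072 pos [0.5104 0.2691 0.1866]
```

View pics/w5.png

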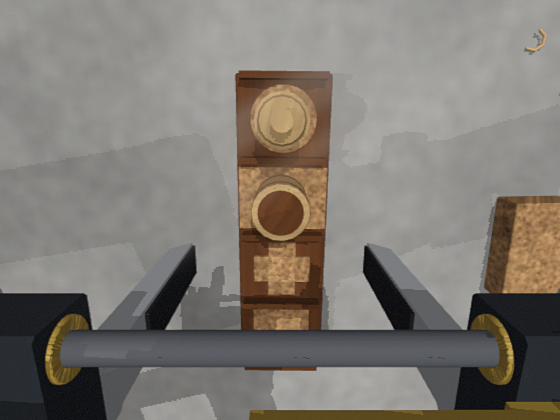

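```bash
python3 -c "
from h import *
M=np.load('pics/w5T.npy')
for u,v,z in [(280,211,.09),(281.5,122,.122)]: print(ray('wrist',u,v,z,M).round(4))"
```

```text
[0.5107 0.271  0.09  ]
[0.5066 0.3428 0.122 ]
```

```bash
python3 -m inch '0.1 0 1.5 0 0;0.1 0 4.5 0 0;0.1 0 8 0 0;0.1 0 11 0 0;0.1 0 12.8 0 0;0.1 0 13.8 0 0;0.1 0 14.15 0 0;0.1 0 14.15 0 0;0.1 0 14.15 0 0.3;0.1 0 14.15 0 0.6;0.1 0 14.15 0 1;0.1 0 14.15 0 1;0.1 0 14.15 0 1;0.1 0 14.15 0 1;0.1 0 14.15 0 1;0.1 0 14.15 0 1;0.1 0 14.15 0 1;0.1 0 14.15 0 1;0.1 0 14.15 0 1'
```

```text
time: 18.83
tool_pos: [0.5112, 0.2687, 0.0457]
ee_rot: [3.14, 0.004, 0.071]
wrist_force: [-0.8, -0.4, 1.4]
width: 0.0493
```

Gripped at 49.3 mm and settled. I'll lift and carry it to bay 3.

```bash
python3 -m inch '0 0 -1 0 1;0 0 -2.5 0 1;0 0 -4.5 0 1;0 0 -7 0 1;0 0 -9.5 0 1;0 0 -11.5 0 1;0 0 -13 0 1;0 0 -14 0 1;0 0 -14.3 0 1;0 0 -14.3 0 1'
python3 -c "
from h import *
go(.516,-.271,None,.261)"
```

```text
time: 19.67
tool_pos: [0.512, 0.2691, 0.1895]
ee_rot: [3.14, 0.002, 0.071]
wrist_force: [-0.1, -1.6, -2.0]
width: 0.0493
shift cm [-3.42 53.9   0.07] spin -0.1901419397643771 curyaw 0.071 pos [0.512  0.2691 0.1895]
```

```bash
python3 -m inch '-0.1 1 0 0 1;-0.2 3 0 -0.01 1;-0.4 6 0 -0.02 1;-0.6 9.5 0 -0.03 1;-0.8 13 0 -0.05 1;-1.1 17 0 -0.06 1;-1.3 21 0 -0.08 1;-1.6 25 0 -0.09 1;-1.8 29 0 -0.11 1;-2.1 33 0 -0.12 1;-2.3 37 0 -0.14 1;-2.6 41 0 -0.16 1;-2.8 44.8 0 -0.18 1;-3.1 48.2 0 -0.19 1;-3.3 51 0 -0.19 1;-3.4 53 0 -0.19 1;-3.4 53.9 0 -0.19 1;-3.4 53.9 0 -0.19 1;-3.4 53.9 0 -0.19 1'
python3 -c "
from h import *
import cv2
go(.516,-.271,.042,.261)
M=T();p,d=robot.snapshot('wrist');cv2.imwrite('pics/w6.png',p);np.save('pics/w6T.npy',M)"
```

```text
time: 21.25
tool_pos: [0.5156, -0.2705, 0.189]
ee_rot: [-3.14, 0.004, 0.26]
wrist_force: [0.2, 0.4, -0.2]
width: 0.0491
shift cm [ 0.09  0.09 14.7 ] spin -0.0006679740979431692 curyaw 0.26 pos [ 0.5156 -0.2705  0.189 ]
```

View pics/w6.png

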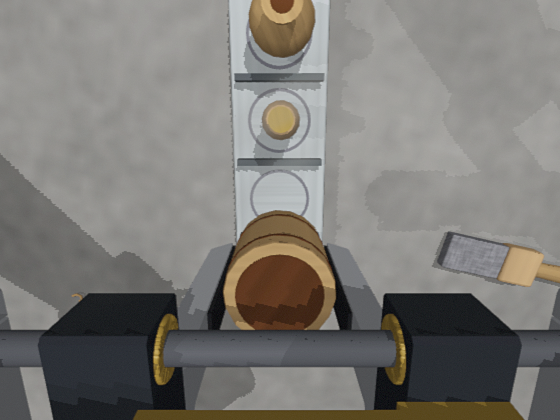

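The wrist view shows the handle centred in its ring at (280,120), the target ring at (279,197) and the drum held level.

```bash
python3 -c "
from h import *
M=np.load('pics/w6T.npy')
for u,v,z in [(279,198.5,.03),(280.5,120,.12)]: print(ray('wrist',u,v,z,M).round(4))"
python3 -m inch '0 0 1.5 0 1;0 0 4.5 0 1;0 0.05 8 0 1;0 0.05 11 0 1;0 0.05 12.8 0 1;0 0.05 13.8 0 1;0 0.05 14.3 0 1;0 0.05 14.5 0 1;0 0.05 14.5 0 1;0 0.05 14.5 0 1'
```

```text
[ 0.515  -0.2716  0.03  ]
[ 0.4969 -0.1975  0.12  ]
time: 22.13
tool_pos: [0.5167, -0.2707, 0.0464]
ee_rot: [3.14, 0.001, 0.262]
wrist_force: [-0.4, 0.3, 0.2]
width: 0.0499
```

```bash
python3 -m inch '-0.1 0.05 0.15 0 1;-0.1 0.05 0.3 0 1;-0.1 0.05 0.36 0 1;-0.1 0.05 0.36 0 1;-0.1 0.05 0.36 0 1'; python3 -m inch '0 0 0.1 0 1;0 0 0.1 0 1;0 0 0.1 0 1'
```

```text
time: 22.55
tool_pos: [0.5158, -0.2715, 0.0429]
ee_rot: [3.14, 0.001, 0.262]
wrist_force: [-0.7, -0.2, -0.7]
width: 0.0489
time: 22.8
tool_pos: [0.5157, -0.2715, 0.0417]
ee_rot: [3.14, 0.001, 0.262]
wrist_force: [-0.6, 0.3, -0.8]
width: 0.0491
```

```bash
python3 -m inch '0 0 0.08 0 1;0 0 0.08 0 1;0 0 0.08 0 1'; python3 -m inch '0 0 0 0 0.45;0 0 0 0 0.4;0 0 0 0 0.2;0 0 0 0 0;0 0 0 0 0;0 0 0 0 0;0 0 0 0 0;0 0 -2 0 0;0 0 -5 0 0;0 0 -8.5 0 0;0 0 -11.5 0 0;0 0 -13.5 0 0;0 0 -14.5 0 0;0 0 -14.5 0 0'
python3 -c "
from h import *
import cv2
go(.5068,.342,None,.07)
p,d=robot.snapshot('scene');cv2.imwrite('pics/s4.png',p)"
```

```text
time: 23.05
tool_pos: [0.5158, -0.2716, 0.0416]
ee_rot: [3.14, 0.001, 0.262]
wrist_force: [-1.3, 1.6, 3.7]
width: 0.0496
time: 24.22
tool_pos: [0.5171, -0.2721, 0.1898]
ee_rot: [3.136, -0.003, 0.262]
wrist_force: [-0.5, -0.5, -0.2]
width: 0.094
shift cm [ 14.9  -59.59  -0.31] spin 0.19180274984238155 curyaw 0.262 pos [ 0.5171 -0.2721  0.1898]
```

View pics/s4.png

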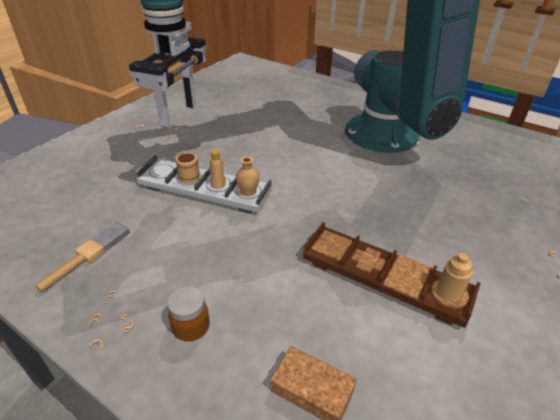

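The drum stands upright in the third bay at (188,168). The mill is the last piece.

```bash
python3 -m inch '0.3 -1 0 0 0;0.8 -3 0 0.02 0;1.5 -6 0 0.04 0;2.4 -9.5 0 0.05 0;3.3 -13.4 0 0.07 0;4.3 -17.3 0 0.08 0;5.3 -21.2 0 0.1 0;6.3 -25.1 0 0.11 0;7.2 -29 0 0.12 0;8.2 -32.9 0 0.14 0;9.2 -36.8 0 0.15 0;10.2 -40.7 0 0.17 0;11.1 -44.6 0 0.18 0;12.1 -48.5 0 0.19 0;13 -52 0 0.19 0;13.8 -55.3 0 0.19 0;14.4 -57.8 0 0.19 0;14.8 -59.1 0 0.19 0;14.9 -59.6 0 0.19 0;14.9 -59.6 0 0.19 0'
python3 -c "
from h import *
import cv2
go(.5068,.342,.05,.07)
M=T();p,d=robot.snapshot('wrist');cv2.imwrite('pics/w7.png',p);np.save('pics/w7T.npy',M)"
```

```text
time: 25.93
tool_pos: [0.505, 0.3429, 0.1837]
ee_rot: [3.137, 0.002, 0.073]
wrist_force: [-0.8, -0.6, -0.3]
width: 0.094
shift cm [ 0.2   0.05 13.37] spin 0.003176519260926103 curyaw 0.073 pos [0.505  0.3429 0.1837]
```

View pics/w7.png

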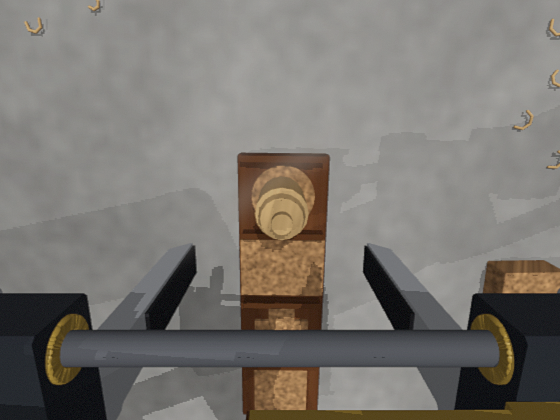

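```bash
python3 -c "
from h import *
M=np.load('pics/w7T.npy')
print(ray('wrist',281.5,223,.122,M).round(4))"
python3 -m inch '0.1 0 1.5 0 0;0.15 0 4.5 0 0;0.15 0.05 8 0 0;0.15 0.05 10.8 0 0;0.15 0.05 12.4 0 0;0.15 0.05 13.1 0 0;0.15 0.05 13.35 0 0;0.15 0.05 13.35 0 0;0.15 0.05 13.35 0 0.3;0.15 0.05 13.35 0 0.6;0.15 0.05 13.35 0 1;0.15 0.05 13.35 0 1;0.15 0.05 13.35 0 1;0.15 0.05 13.35 0 1;0.15 0.05 13.35 0 1;0.15 0.05 13.35 0 1;0.15 0.05 13.35 0 1;0.15 0.05 13.35 0 1;0.15 0.05 13.35 0 1;0.15 0.05 13.35 0 1'
```

```text
[0.5066 0.3448 0.122 ]
time: 27.65
tool_pos: [0.5068, 0.3409, 0.0508]
ee_rot: [3.137, 0.001, 0.072]
wrist_force: [-0.8, 0.6, 0.2]
width: 0.0435
```

```bash
python3 -m inch '0 0 -1 0 1;0 0 -2.5 0 1;0 0 -4.5 0 1;0 0 -7 0 1;0 0 -9.5 0 1;0 0 -11.5 0 1;0 0 -12.8 0 1;0 0 -13.5 0 1;0 0 -13.8 0 1;0 0 -13.8 0 1'
python3 -c "
from h import *
go(.5355,-.3455,None,.261)"
```

```text
time: 28.48
tool_pos: [0.5069, 0.3416, 0.1888]
ee_rot: [3.137, 0.001, 0.072]
wrist_force: [-0.5, -0.1, -1.0]
width: 0.0436
shift cm [-2.08 68.73  0.32] spin -0.18913949988536327 curyaw 0.072 pos [0.5069 0.3416 0.1888]
```

```bash
python3 -m inch '0 1 0 0 1;-0.1 3 0 -0.01 1;-0.2 6 0 -0.02 1;-0.3 9.5 0 -0.03 1;-0.4 13.2 0 -0.04 1;-0.5 17 0 -0.05 1;-0.6 21 0.1 -0.06 1;-0.8 25 0.1 -0.07 1;-0.9 29 0.1 -0.08 1;-1 33 0.1 -0.09 1;-1.1 37 0.2 -0.1 1;-1.2 41 0.2 -0.11 1;-1.4 45 0.2 -0.12 1;-1.5 49 0.2 -0.13 1;-1.6 53 0.2 -0.15 1;-1.7 57 0.3 -0.17 1;-1.9 60.8 0.3 -0.19 1;-2 64 0.3 -0.19 1;-2.1 66.3 0.3 -0.19 1;-2.1 67.5 0.3 -0.19 1'
python3 -c "
from h import *
go(.5355,-.3455,None,.261)"
```

```text
time: 30.15
tool_pos: [0.5324, -0.3364, 0.1862]
ee_rot: [3.14, 0.006, 0.258]
wrist_force: [-0.2, 0.9, -0.3]
width: 0.0436
shift cm [0.07 0.96 0.  ] spin -0.002934518618529003 curyaw 0.258 pos [ 0.5324 -0.3364  0.1862]
```

```bash
python3 -m inch '0 0.5 0 0 1;0.1 0.9 0 0 1;0.1 1 0 0 1;0.1 1 0 0 1;0.1 1 0 0 1'
python3 -c "
from h import *
import cv2
go(.5355,-.3455,.0468,.261)
M=T();p,d=robot.snapshot('wrist');cv2.imwrite('pics/w8.png',p);np.save('pics/w8T.npy',M)"
```

```text
time: 30.57
tool_pos: [0.5363, -0.3445, 0.1865]
ee_rot: [3.14, 0.006, 0.26]
wrist_force: [0.1, -0.5, -0.1]
width: 0.0436
shift cm [-0.02  0.06 13.97] spin -0.0011511836201207881 curyaw 0.26 pos [ 0.5363 -0.3445  0.1865]
```

View pics/w8.png

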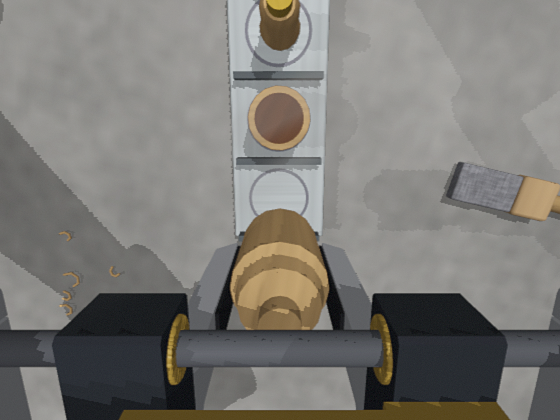

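The last ring is at (279,198) and the drum is centred at (279,118). I'll lower the mill.

```bash
python3 -c "
from h import *
M=np.load('pics/w8T.npy')
for u,v,z in [(279,198,.03),(279,118,.086)]: print(ray('wrist',u,v,z,M).round(4))"
python3 -m inch '0 0 1.5 0 1;0 0 4.5 0 1;-0.1 0.05 8 0 1;-0.1 0.05 10.8 0 1;-0.1 0.05 12.4 0 1;-0.1 0.05 13.2 0 1;-0.1 0.05 13.6 0 1;-0.1 0.05 13.8 0 1;-0.1 0.05 13.8 0 1;-0.1 0.05 13.8 0 1'
```

```text
[ 0.5354 -0.3451  0.03  ]
[ 0.516  -0.2705  0.086 ]
time: 31.45
tool_pos: [0.5359, -0.3463, 0.0507]
ee_rot: [3.137, 0.003, 0.26]
wrist_force: [-0.1, 0.7, -0.7]
width: 0.0433
```

```bash
python3 -m inch '0 0 0.15 0 1;0 0 0.3 0 1;0 0 0.36 0 1;0 0 0.36 0 1;0 0 0.36 0 1'; python3 -m inch '0 0 0.08 0 1;0 0 0.08 0 1;0 0 0.08 0 1'
```

```text
time: 31.87
tool_pos: [0.5358, -0.3464, 0.0471]
ee_rot: [3.137, 0.003, 0.26]
wrist_force: [-0.0, -0.2, -1.4]
width: 0.0438
time: 32.12
tool_pos: [0.5359, -0.3465, 0.0469]
ee_rot: [3.137, 0.003, 0.26]
wrist_force: [-1.3, 0.8, 1.8]
width: 0.0442
```

The mill has touched the deck at z of about 0.047. I'll release it and move clear.

```bash
python3 -m inch '0 0 0 0 0.5;0 0 0 0 0.4;0 0 0 0 0.2;0 0 0 0 0;0 0 0 0 0;0 0 0 0 0;0 0 0 0 0;0 0 -2 0 0;0 0 -5 0 0;0 0 -8.5 0 0;0 0 -11.5 0 0;0 0 -13.5 0 0;0 0 -14.5 0 0;0 0 -14.5 0 0'
python3 -m inch '0 -4 0 0 0;0 -8 0 0 0;0 -12 0 0 0;0 -16 0 0 0;0 -20 0 0 0;0 -24 0 0 0;0 -28 0 0 0;0 -32 0 0 0;0 -36 0 0 0;0 -38 0 0 0;0 -38 0 0 0;0 -38 0 0 0'
python3 -c "
from h import *
import cv2
p,d=robot.snapshot('scene');cv2.imwrite('pics/s5.png',cv2.resize(p[130:240,110:300],None,fx=4,fy=4))
p,d=robot.snapshot('top');cv2.imwrite('pics/t5.png',cv2.resize(p[175:260,305:455],None,fx=5,fy=5,interpolation=cv2.INTER_CUBIC))"
```

```text
time: 33.28
tool_pos: [0.5373, -0.3465, 0.1954]
ee_rot: [3.132, -0.001, 0.26]
wrist_force: [1.1, 0.9, -0.6]
width: 0.0939
time: 34.28
tool_pos: [0.4386, 0.0214, 0.1898]
ee_rot: [3.132, 0.002, 0.263]
wrist_force: [-0.2, -0.4, -0.3]
width: 0.0938
```

View pics/s5.png

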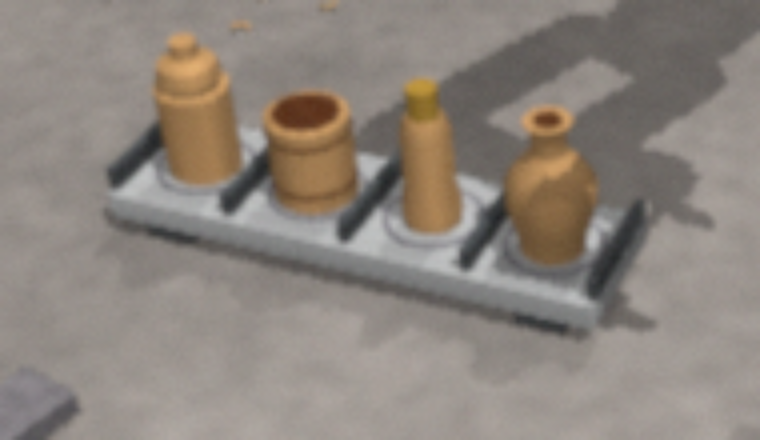

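View pics/t5.png

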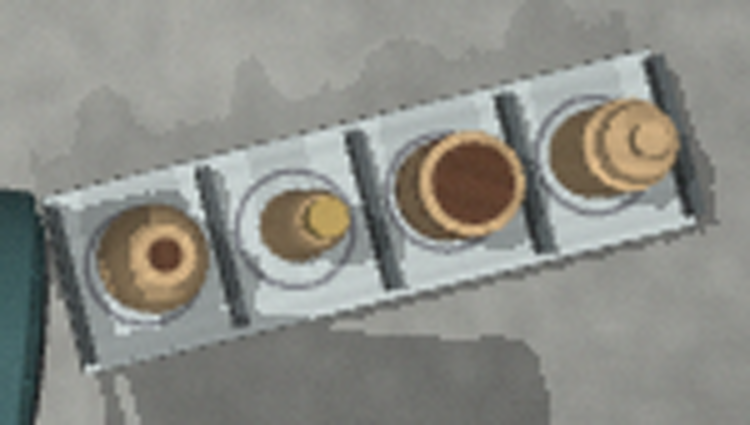

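Run:
```python
from h import *
R=np.array([[.4768,-.1215],[.496,-.1952],[.5162,-.2685],[.5359,-.3424]])
for i,(x,y,z) in enumerate([(165,254,.116),(327,216,.12),(473,181,.086),(654,139,.118)]):
    p=ray("top",305+(x+.5)/5-.5,175+(y+.5)/5-.5,z)[:2]; print(p.round(4),((p-R[i])*1000).round(1))
```

```text
[ 0.479  -0.1212] [2.2 0.3]
[ 0.4975 -0.1935] [1.5 1.7]
[ 0.5172 -0.2679] [1.  0.6]
[ 0.5355 -0.3415] [-0.4  0.9]
```

All four pieces are within about 3 mm of their ring centres and upright, and the gripper is clear of them. I'm handing the job in.

```bash
python3 -c "
from bench import robot
print(robot.close_job(), robot.get_obs()['time'])"
```

```text
the job is handed in; nothing more can be done
the job is handed in; nothing more can be done
```

All four pieces now stand in the metal rack in reverse order: vase, handle, drum, mill from the robot's left. The wooden rack had mill, drum, handle, vase. I handed the job in just after 34 s on the robot's clock, with the gripper open and clear of everything.

- **Last checks:** the scene and top pictures show every piece upright. Measured with the top camera, the tops are within about 3 mm of the ring centres: vase 2.2, handle 2.3, drum 1.2 and mill 1.0 mm. The largest wrist force I read was about 5 N.
- **What disagreed:** the top and wrist cameras differed by up to about 4 mm along y. For the ring targets I took roughly the mean.
- **What went slightly wrong:** I began lifting the handle before the fingers had fully closed, so it sat about 8 mm lower in the grip than planned. I measured this in the wrist picture and lowered it onto the deck by feel.

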